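# Unlock the collection tin and take it off its stand

## Task

Take the key from its wooden block, push it fully home into the lock of the tin's stand and turn it clockwise (seen from above) a quarter turn to the stop, which draws the bolt. Leave the key in the lock, fully home, then lift the collection tin by its handle straight off the stand and set it gently down, upright, on the counter right beside the stand. Keep the tin upright all the way and leave the cup, the jam jar and the tape dispenser where they are.

Things in the scene. Friction and masses are not known exactly. Their poses are not given: they have to be found in the camera images.
- key_bow (a point): Centre of the black bow (head) of a 95 mm double-bit key that stands upright in a wooden block. The bow is 44 mm wide along the key's x, 12 mm thick along y, 40 mm high; grip it from above across the 12 mm. Below it: brass stem, 10 mm diameter, and a 28 mm round collar whose underside is 42 mm below this point. z up; the key is the same after half a turn.
- key_tip (a point): Middle of the key's lower end, 75 mm below the bow's centre. The bits here are one flat: 36 mm along the key's x, 8 mm along y, from this point 20 mm up.
- key_block: Wooden block 70x70x45 mm, fixed; origin under its centre, z up. The key stands on its collar on the block with the bits 33 mm deep in a slot (41 x 12 mm, along x); pull it straight up by 40 mm.
- keyway (a point): Middle of the keyway on the upper face of the steel lock plate (84x84 mm), 60 mm above the counter. Slot 40 mm along this point's x, 11 mm along y, mouth flared 4 mm at 45 degrees; z up. The key goes straight down, its x along the slot (either way round), until its collar lies on the plate (bow centre 42 mm above this point); only then are the bits clear below the 10 mm plate and can turn.
- lock_barrel (a joint): Turn of the barrel under the plate, driven by the key's bits: 0 locked (in line with the slot), grows clockwise seen from above, stop at 1.5 rad. Friction about 0.06 N m; stays where left; lags the key by up to 0.1 rad. It draws the hidden bolt, which lies 8 mm over the tin's foot, 10 mm per rad: free above 1.2 rad. A turned key cannot be pulled out.
- seat (a point): Middle of the tin's round seat on the stand's wooden base, 12 mm above the counter; z up. The keyway is 140 mm from here along -y. The fixed base is 120 mm wide (x), 12 mm thick, and ends 60 mm from here along +y; beyond that end the counter is free for 150 mm. A rim 12 mm high, 106 mm inside and 116 mm outside diameter, surrounds the tin's foot.
- tin: Aluminium collection tin standing on the seat, 0.3 to 0.55 kg; origin at the centre of its underside, z up. Foot 100 mm in diameter and 12 mm high, body 74 mm, lid 80 mm in diameter up to 93 mm.
- tin_handle (a point): Middle of the tin's handle: a straight horizontal bar of 12 mm diameter and about 52 mm straight length along the tin's y, 125 mm above the tin's underside and its underside 26 mm clear above the lid; grip it from above across its 12 mm.
- cup: Green and white enamel cup with a handle, 64x89x48 mm, loose bystander; origin under its centre.
- jam_jar: Jam jar with a red lid, 65 mm in diameter, 97 mm high, loose bystander; origin under its centre.
- tape: Black tape dispenser, 38x131x66 mm, loose bystander; origin under its centre.
Mind the look-alikes: they are no part of the job. What is shaped like the part that bears key_bow but red is not meant. Leave any turquoise look-alike of the tin alone.

How it is judged:
By the outcome, as a careful person would: the job done as asked, in the order asked, and still so for the second after the job is handed in, with the robot touching nothing.
It also fails if it takes over 58 s, if anything falls off the work surface, if the arm or the gripper's body presses on something with over 40 N, if the wrist force passes 120 N, or if a joint passes its speed limit or range.

## Robot

A 6-joint arm with a two-finger parallel gripper is mounted at the origin on a cart in front of the work surface, level with it; the furniture and walls round the work are solid. World frame = base frame: x ahead of the robot, y to its left, z up, the work surface at z = 0. Lengths are in m, angles in degrees, forces in N, time in s.
With the tool pointing down it reaches from about 0.25 to 0.725 m from the base axis. Payload 9.7 kg.
Tool frame: the origin (TCP) lies at the very end of the fingers, on their centre line; the grasp point (between the pads) lies 19 mm behind it (bot.hold_point_z is the distance from the TCP to the grasp point, in m); z points along the fingers, y is the line along which they close (so a half turn about z gives the same grasp; the last joint's range is limited). The gripper opens to 85 mm and grips with 20 to 120 N. Pads are 22 mm wide; open, the fingers measure 114 mm over their backs; the gripper's body (76 mm by 85 mm) begins 54 mm behind the grasp point. The pads swing forward as they close: fully open they stand 13 mm farther back than shut.
Start: joints at [75.115, 4.979, 10.078, 95.1, 0, 90], TCP at [0.141, 0.532, 0.231] pointing down, gripper open.
Joint ranges: [-179.16, 179.16], [-48.56, 103.87], [-65.8, 70.77], [-126.05, 130.52], [-82.76, 87.17], [-180, 180]. Speed limits (degrees/s): [127.2, 127.2, 147.25, 180, 180, 180].

## Interface

Orientations are given as [roll, pitch, yaw] about the fixed x, y, z axes, in that order (R = Rz(yaw) Ry(pitch) Rx(roll)).
In Python, from workcell import bot gives the robot as it stands.
- The arm moves only by the tool play_rows, never from a script. Its argument "targets" is a list of rows, each an object with "grip": the closure in counts, from 0 (fully open) to 255 (shut); "linear": the shift along the world's x, y, z in cm, a list of three; "delta_rot": the turn, a rotation vector about the world's x, y, z in rad, a list of three. A call has 1 to 10 rows; each row is the pose to reach, as a shift and turn from the pose commanded when the call began; what a row does not reach only later rows make up. A row lasts 1/10 s, in which the tool goes at most 50 mm and 8.59 degrees, less where a joint would pass 70% of its speed; a pose out of reach is approached as far as the arm can. A call with a gripper value outside its range is refused whole. The fingers move at their own pace and stop on an object; "force" is the grip in N (left out, the last holds). Time passes only in rows, so rows that repeat a pose let the fingers close. It gives the time, the measured TCP pose, the force, the opening and the grip force at its end, in the units of the state.
- bot.get_obs(): the state, without advancing time (a new reading comes with each control period).
- bot.camera(name): name is "side" or "top" or "wrist"; returns a dict with "color" (384x512x3 uint8, red, green, blue), "range_z" (384x512 float32, m along the optical axis (not along the pixel's ray), 0 where there is no reading), "fov_y" (degrees; the focal length in pixels is half the picture's height over the tangent of half this angle, whatever the lens; pixels are square), "cx", "cy" (the principal point, pixels), "world_to_cam" (4x4, takes a point from world to camera coordinates). Camera axes: x right, y up, looking along -z (the intrinsics and any distortion apply to the point x, -y, -z); pixel columns grow to the right and rows downward; lengths in m; the calibration is good to about 2 mm. A picture is of the moment at which its call begins.
- bot.job_done(): hands the job in; it is judged then, once.
Trained networks look in a picture, given as the dict that the camera call returned (one of the last four; its "shot" number tells which), for a name from the list of things; names that differ only in an ending like _2 or _b are one class to them, and where a whole thing is asked for, a point or a joint stands for the part that bears it (a point fixed in the world has none). Each returns a list of dicts, best first, with "conf" (0 to 1); they miss things now and then, are a little off and sometimes report something else, mostly with a low value. They report only what shows in the picture. A call takes as long as a camera call. They do not tell look-alikes from the thing itself.
- bot.search_frame(picture, target): "box" ([left, top, right, bottom] in pixels, round what is visible of it).
- bot.trace(picture, target): "pixels" (384x512 bool, what is visible of it) and "box" ([left, top, right, bottom] in pixels, round what is visible of it).
- bot.pinpoint(picture, target): "pixel" ([column, row] in pixels: a listed point, or the origin of a listed thing).
The state is a dict: "time": time; "q": joint angles; "qd": joint speeds; "joint_efforts": joint torques, N m; "ee_pos": TCP position; "tcp_rot": TCP orientation; "wrist_force": force on the tool from outside, world axes, zero at the start; "torque": the same for the moment, N m; "opening": finger opening in m; "grasp_force": force on a finger pad.
Only numpy, scipy, OpenCV 4.12 (cv2) and the standard library are available. Lean on these libraries where they do the work, as an engineer would, in place of code of your own. Each camera call takes 0.05 s, during which the arm holds its last target. There are 200 camera calls.

## Working session

There is one attempt and no reset: what is moved stays moved. The work goes in short steps, Python scripts to look and compute and a tool call to move; the robot and the scene stay as the last step left them, time stands still between calls to the robot, and variables do not carry over. Pictures are saved under pics/ and viewed, at most 10 in all, crops included, and the job is handed in when it is done.

Besides the shell and the picture viewer there is one more tool, called after "Call:" by a JSON object that holds its "api" and its "payload". play_rows: Moves the arm, as the interface text tells. Its arguments: {"type":"object","properties":{"targets":{"type":"array","items":{"type":"object","properties":{"grip":{"type":"number"},"linear":{"type":"array","items":{"type":"number"}},"delta_rot":{"type":"array","items":{"type":"number"}}}}},"force":{"type":"number"}},"required":["targets"]}

```bash
mkdir -p pics
cat > h.py <<'E'
import numpy as np, cv2
from workcell import bot
def px2w(p,u,v,z=None,d=None):
    """pixel -> world; on plane z, or at depth d"""
    f=192/np.tan(np.radians(p['fov_y']/2)); T=np.linalg.inv(p['world_to_cam'])
    r=np.array([(u-p['cx'])/f,-(v-p['cy'])/f,-1])
    if d is not None: return (T@np.r_[r*d,1])[:3]
    o=T[:3,3]; w=T[:3,:3]@r
    return o+w*(z-o[2])/w[2]
def cloud(p):
    v,u=np.mgrid[:384,:512]; f=192/np.tan(np.radians(p['fov_y']/2)); d=p['range_z']
    c=np.stack([(u-p['cx'])/f*d,-(v-p['cy'])/f*d,-d,np.ones_like(d)],-1)
    return (c@np.linalg.inv(p['world_to_cam']).T)[...,:3]
E
ls
python3 - <<'E'
from h import *
P={n:bot.camera(n) for n in('top','side','wrist')}
for n,p in P.items():
    print(n,[k for k in p],p['fov_y'],p['cx'],p['cy'],np.round(np.linalg.inv(p['world_to_cam'])[:3,3],3))
    C=cloud(p)
    for t in('key_bow','key_tip','key_block','keyway','seat','tin','tin_handle','cup','jam_jar','tape'):
        for r in bot.pinpoint(p,t)[:3]:
            u,v=r['pixel']; i,j=int(np.clip(v,0,383)),int(np.clip(u,0,511))
            print(' ',t,round(r['conf'],2),np.round([u,v]),np.round(C[i,j],3) if p['range_z'][i,j] else None)
cv2.imwrite('pics/a.png',cv2.cvtColor(np.vstack([np.hstack([P['top']['color'],P['side']['color']])]),cv2.COLOR_RGB2BGR)[:, :])
im=cv2.imread('pics/a.png');cv2.imwrite('pics/a.png',cv2.resize(im[:,:512],(800,600)));cv2.imwrite('pics/b.png',cv2.resize(im[:,512:],(800,600)))
np.savez('/tmp/s.npz',**{n+k:P[n][k] for n in P for k in('color','range_z','world_to_cam')})
E
```

```text
h.py
pics
top ['color', 'range_z', 'fov_y', 'cx', 'cy', 'world_to_cam', 'shot'] 47.13773891231508 261.22950036606613 198.32503135737494 [0.325 0.015 1.503]
  key_bow 0.68 [395. 236.] [ 0.4   -0.375  0.096]
  key_bow 0.57 [362. 218.] [ 0.456 -0.269  0.112]
  key_tip 0.67 [361. 216.] [ 0.466 -0.274  0.075]
  key_tip 0.44 [390. 239.] [ 0.397 -0.371  0.039]
  key_block 0.56 [359. 216.] [ 0.468 -0.272  0.052]
  keyway 0.68 [296. 188.] [ 0.57  -0.064  0.019]
  seat 0.93 [252. 188.] [0.553 0.082 0.104]
  tin 0.98 [252. 188.] [0.558 0.08  0.094]
  tin 0.79 [212. 229.] [0.425 0.21  0.095]
  tin_handle 0.79 [205. 226.] [0.428 0.227 0.132]
  tin_handle 0.55 [251. 180.] [0.571 0.08  0.148]
  cup 0.75 [358. 181.] [ 0.587 -0.271  0.041]
  jam_jar 0.63 [158. 173.] [0.604 0.387 0.099]
  tape 0.84 [150. 221.] [0.453 0.419 0.059]
side ['color', 'range_z', 'fov_y', 'cx', 'cy', 'world_to_cam', 'shot'] 56.67264311322435 250.65223607393224 190.10576214557562 [-0.01  -0.737  0.576]
  key_bow 0.74 [322. 296.] [ 0.388 -0.387  0.092]
  key_bow 0.63 [316. 256.] [ 0.466 -0.287  0.09 ]
  key_tip 0.82 [313. 281.] [ 0.443 -0.308  0.045]
  key_tip 0.68 [317. 325.] [ 0.394 -0.377  0.006]
  key_block 0.9 [312. 284.] [ 0.444 -0.308  0.036]
  keyway 0.71 [278. 211.] [ 0.555 -0.04   0.06 ]
  seat 0.94 [259. 205.] [0.55  0.047 0.041]
  tin 0.93 [261. 204.] [0.552 0.045 0.041]
  tin 0.91 [199. 203.] [0.412 0.192 0.023]
  tin_handle 0.78 [197. 167.] [0.428 0.225 0.13 ]
  tin_handle 0.73 [256. 171.] [0.576 0.103 0.129]
  cup 0.94 [347. 269.] [ 0.558 -0.307  0.028]
  jam_jar 0.76 [221. 173.] [0.606 0.386 0.006]
  jam_jar 0.55 [255. 206.] [0.538 0.052 0.036]
  tape 0.73 [182. 181.] [0.448 0.412 0.002]
wrist ['color', 'range_z', 'fov_y', 'cx', 'cy', 'world_to_cam', 'shot'] 61.52593830498469 254.91035962976656 192.6410552421731 [0.069 0.551 0.373]
```

View pics/a.png

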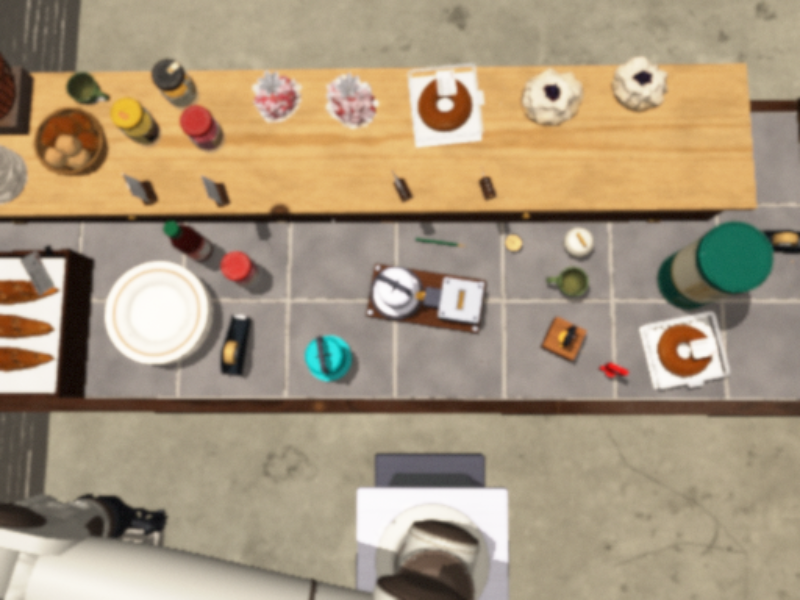

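View pics/b.png

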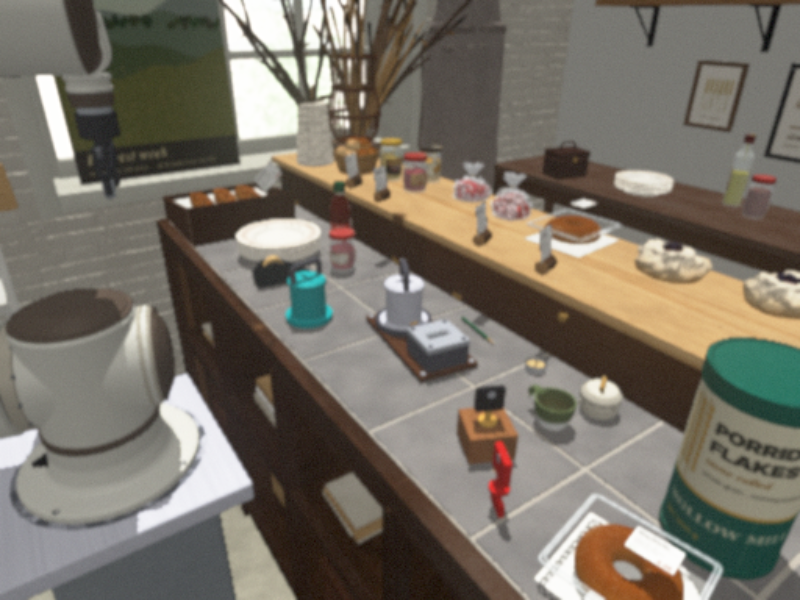

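In the top view (native pixels), the key candidates are the black bow in the wooden block at (362,218) and a red one lying loose at (395,236). The black one fits the description. The tin candidates are the aluminium one on the stand at (252,188) and the turquoise one at (212,229); the aluminium one is meant. I'll confirm up close with the wrist camera.

Run:
```python
from h import *
from scipy.spatial.transform import Rotation as R
o=bot.get_obs(); print(o)
Rt=R.from_euler('xyz',o['tcp_rot'],degrees=True).as_matrix(); print(Rt.round(2))
p=bot.camera('wrist');T=np.linalg.inv(p['world_to_cam']); print((Rt.T@(T[:3,3]-o['ee_pos'])).round(3)); print((Rt.T@T[:3,:3]).round(2))
t=bot.camera('top');C=cloud(t)
for n in('key_bow','key_block','tin','tin_handle','keyway','seat'):
    for r in bot.trace(t,n)[:2]:
        m=r['pixels']; rr=cv2.minAreaRect(np.argwhere(m)[:,::-1].astype(np.float32))
        q=C[m]; q=q[q[:,2]>.02]
        b=cv2.boxPoints(rr)
        z=np.median(q[:,2]); print(n,round(r['conf'],2),m.sum(),'z',z.round(3),'c',np.median(q,0).round(3),[px2w(t,*x,z=z)[:2].round(3).tolist() for x in b])
```

```text
{'time': 1.65, 'q': array([7.51145168e+01, 4.97915540e+00, 1.00801526e+01, 9.51003059e+01,
       7.92221434e-05, 9.00015058e+01]), 'qd': array([ 0.05519341, -0.02090327, -0.03863165, -0.0080012 ,  0.01091811,
        0.03869705]), 'joint_efforts': array([ 3.41833198e-03, -5.20102644e+01,  4.64845169e+01,  1.90633225e-03,
        1.86530579e-04,  7.00561316e-06]), 'ee_pos': array([0.14128866, 0.53154531, 0.23129907]), 'tcp_rot': array([ 1.79999309e+02, -7.92403144e-05,  1.65113011e+02]), 'wrist_force': array([ 0.29343803, -0.71929115, -0.21899687]), 'torque': array([ 0.01244368, -0.02193411, -0.05240515]), 'grasp_force': 0.0, 'opening': 0.08558020951680655}
[[-0.97  0.26  0.  ]
 [ 0.26  0.97  0.  ]
 [ 0.    0.   -1.  ]]
[ 0.075  0.    -0.143]
[[ 0.    0.96  0.29]
 [ 1.   -0.   -0.  ]
 [-0.    0.29 -0.96]]
key_bow 0.49 110 z 0.097 c [ 0.469 -0.277  0.097] [[0.459, -0.249], [0.496, -0.286], [0.476, -0.305], [0.44, -0.267]]
key_bow 0.49 95 z 0.085 c [ 0.4   -0.373  0.085] [[0.41, -0.343], [0.41, -0.394], [0.388, -0.393], [0.388, -0.342]]
key_block 0.78 425 z 0.044 c [ 0.466 -0.277  0.044] [[0.451, -0.228], [0.52, -0.263], [0.485, -0.33], [0.418, -0.294]]
tin 0.69 684 z 0.093 c [0.425 0.219 0.093] [[0.467, 0.263], [0.467, 0.17], [0.377, 0.168], [0.377, 0.261]]
tin 0.58 707 z 0.103 c [0.559 0.076 0.103] [[0.609, 0.119], [0.609, 0.031], [0.508, 0.031], [0.508, 0.118]]
tin_handle 0.93 704 z 0.093 c [0.425 0.219 0.093] [[0.467, 0.263], [0.467, 0.166], [0.377, 0.165], [0.377, 0.261]]
tin_handle 0.79 751 z 0.103 c [0.56  0.076 0.103] [[0.609, 0.119], [0.609, 0.028], [0.508, 0.028], [0.508, 0.118]]
keyway 0.66 1814 z 0.057 c [ 0.55  -0.042  0.057] [[0.513, 0.141], [0.63, 0.124], [0.59, -0.116], [0.475, -0.096]]
seat 0.94 1793 z 0.057 c [ 0.55  -0.042  0.057] [[0.511, 0.141], [0.631, 0.124], [0.592, -0.118], [0.474, -0.099]]
```

Call:
{"api": "play_rows", "payload": {"targets": [{"grip": 0, "linear": [1.75, -4.3, 0], "delta_rot": [0, 0, -0.02]}, {"grip": 0, "linear": [3.5, -8.6, 0], "delta_rot": [0, 0, -0.04]}, {"grip": 0, "linear": [5.25, -12.9, 0], "delta_rot": [0, 0, -0.06]}, {"grip": 0, "linear": [7, -17.2, 0], "delta_rot": [0, 0, -0.08]}, {"grip": 0, "linear": [8.75, -21.5, 0], "delta_rot": [0, 0, -0.1]}, {"grip": 0, "linear": [10.5, -25.8, 0], "delta_rot": [0, 0, -0.12]}, {"grip": 0, "linear": [12.25, -30.1, 0], "delta_rot": [0, 0, -0.14]}, {"grip": 0, "linear": [14, -34.4, 0], "delta_rot": [0, 0, -0.16]}, {"grip": 0, "linear": [15.75, -38.7, 0], "delta_rot": [0, 0, -0.18]}, {"grip": 0, "linear": [17.5, -43, 0], "delta_rot": [0, 0, -0.2]}]}}

```text
time: 3.05
ee_pos: [0.3165, 0.0998, 0.2316]
tcp_rot: [179.9, 0.1, 153.6]
wrist_force: [1.0, 1.1, 0.1]
opening: 0.0854
grasp_force: 0.0
```

Call:
{"api": "play_rows", "payload": {"targets": [{"grip": 0, "linear": [1.7, -4.2, 0]}, {"grip": 0, "linear": [3.4, -8.4, 0]}, {"grip": 0, "linear": [5.1, -12.6, 0]}, {"grip": 0, "linear": [6.8, -16.8, 0]}, {"grip": 0, "linear": [8.5, -21, 0]}, {"grip": 0, "linear": [10.2, -25.2, 0]}, {"grip": 0, "linear": [11.9, -29.4, 0]}, {"grip": 0, "linear": [13.6, -33.6, 0]}, {"grip": 0, "linear": [15.2, -37.8, 0]}, {"grip": 0, "linear": [15.2, -37.8, 0]}]}}

```text
validation failed for argument at $.ta...
```

Run:
```python
from h import *
p=bot.camera('wrist');C=cloud(p);o=bot.get_obs();print(o['q'].round(1),o['ee_pos'],o['tcp_rot'])
g=p['color'].copy()
for n in('key_bow','key_tip','key_block'):
    for r in bot.pinpoint(p,n)[:2]: print(n,round(r['conf'],2),np.round(r['pixel'],1),px2w(p,*r['pixel'],z={'key_bow':.087,'key_tip':.012,'key_block':0}[n]).round(4))
for n in('key_bow','key_block'):
    for r in bot.trace(p,n)[:2]:
        q=C[r['pixels']];print(n,'conf',round(r['conf'],2),len(q),np.percentile(q[:,2],[5,50,95]).round(3))
        zt=np.percentile(q[:,2],97) if n=='key_bow' else .045
        s=q[abs(q[:,2]-zt)<.006][:,:2].astype(np.float32)
        if len(s)>10: print('  rect',cv2.minAreaRect(s*1000),'mean',s.mean(0),zt)
cv2.imwrite('pics/c.png',cv2.cvtColor(g,cv2.COLOR_RGB2BGR))
```

```text
[ 16.6 -24.6 -15.4  99.2  -0.1  43.4] [0.31851871 0.09404063 0.23153344] [-1.79940476e+02  1.54771654e-01  1.53143896e+02]
key_block 0.73 [ 65.6 367.1] [ 0.4676 -0.2814  0.    ]
key_block conf 0.46 127 [0.026 0.042 0.046]
  rect ((460.93304443359375, -248.31756591796875), (17.915508270263672, 14.681591987609863), 67.11526489257812) mean [ 0.46123427 -0.2451518 ] 0.045
```

View pics/c.png

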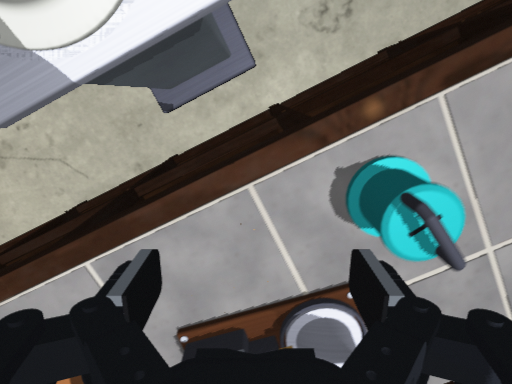

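The wrist view is still mid-way: the stand is at the bottom and the turquoise tin at the right. The call was refused because the rows need a delta_rot. I'll carry on.

Call:
{"api": "play_rows", "payload": {"targets": [{"grip": 0, "linear": [1.7, -4.2, 0], "delta_rot": [0, 0, 0]}, {"grip": 0, "linear": [3.4, -8.4, 0], "delta_rot": [0, 0, 0]}, {"grip": 0, "linear": [5.1, -12.6, 0], "delta_rot": [0, 0, 0]}, {"grip": 0, "linear": [6.8, -16.8, 0], "delta_rot": [0, 0, 0]}, {"grip": 0, "linear": [8.5, -21, 0], "delta_rot": [0, 0, 0]}, {"grip": 0, "linear": [10.2, -25.2, 0], "delta_rot": [0, 0, 0]}, {"grip": 0, "linear": [11.9, -29.4, 0], "delta_rot": [0, 0, 0]}, {"grip": 0, "linear": [13.6, -33.6, 0], "delta_rot": [0, 0, 0]}, {"grip": 0, "linear": [15.2, -37.4, 0], "delta_rot": [0, 0, 0]}, {"grip": 0, "linear": [15.2, -37.4, 0], "delta_rot": [0, 0, 0]}]}}

```text
time: 4.35
ee_pos: [0.4706, -0.2736, 0.2289]
tcp_rot: [-180.0, -0.1, 153.7]
wrist_force: [-1.3, 0.4, -0.6]
opening: 0.0855
grasp_force: 0.0
```

```bash
cat > k.py <<'E'
from h import *
import sys
p=bot.camera('wrist');C=cloud(p);o=bot.get_obs();print(o['q'].round(1),o['ee_pos'],o['tcp_rot'])
g=p['color'].copy()
for n in('key_bow','key_tip','key_block'):
    for r in bot.pinpoint(p,n)[:2]: print(n,round(r['conf'],2),np.round(r['pixel'],1),px2w(p,*r['pixel'],z={'key_bow':.087,'key_tip':.012,'key_block':0}[n]).round(4))
for n in('key_bow','key_block'):
    for r in bot.trace(p,n)[:2]:
        q=C[r['pixels']];print(n,'conf',round(r['conf'],2),len(q),np.percentile(q[:,2],[5,50,95]).round(3))
        zt=np.percentile(q[:,2],90) if n=='key_bow' else .045
        s=q[abs(q[:,2]-zt)<.005][:,:2].astype(np.float32)
        if len(s)>10: print('  rect',cv2.minAreaRect(s*1000),'mean',s.mean(0),zt)
cv2.imwrite(sys.argv[1],cv2.resize(cv2.cvtColor(g,cv2.COLOR_RGB2BGR)[40:340,60:460],(800,600)))
E
python3 k.py pics/d.png
```

```text
[-30.1   4.1   9.   95.    0.   -3.8] [ 0.46986283 -0.27186504  0.22960442] [ 1.79981008e+02 -1.56276135e-01  1.53758897e+02]
key_bow 0.89 [122.5 156.4] [ 0.3985 -0.3695  0.087 ]
key_bow 0.66 [245.8 184.3] [ 0.4702 -0.2824  0.087 ]
key_tip 0.71 [149.2 147.3] [ 0.4017 -0.3711  0.012 ]
key_tip 0.7 [248.5 160.8] [ 0.4645 -0.2784  0.012 ]
key_block 0.77 [246.8 160.7] [ 0.4655 -0.2814  0.    ]
key_bow conf 0.84 1375 [0.019 0.089 0.095]
  rect ((399.8759765625, -377.3260192871094), (43.09291076660156, 12.080893516540527), 63.477352142333984) mean [ 0.399566  -0.3766047] 0.09506147450846508
key_bow conf 0.79 999 [0.049 0.105 0.108]
  rect ((466.5975646972656, -280.93084716796875), (12.182002067565918, 43.72434616088867), 63.61012268066406) mean [ 0.465788  -0.2803755] 0.10723110783307463
key_block conf 0.87 3693 [0.033 0.045 0.046]
  rect ((466.9106140136719, -281.18658447265625), (69.83889770507812, 70.69023895263672), 64.70579528808594) mean [ 0.4638049 -0.2797504] 0.045
```

View pics/d.png

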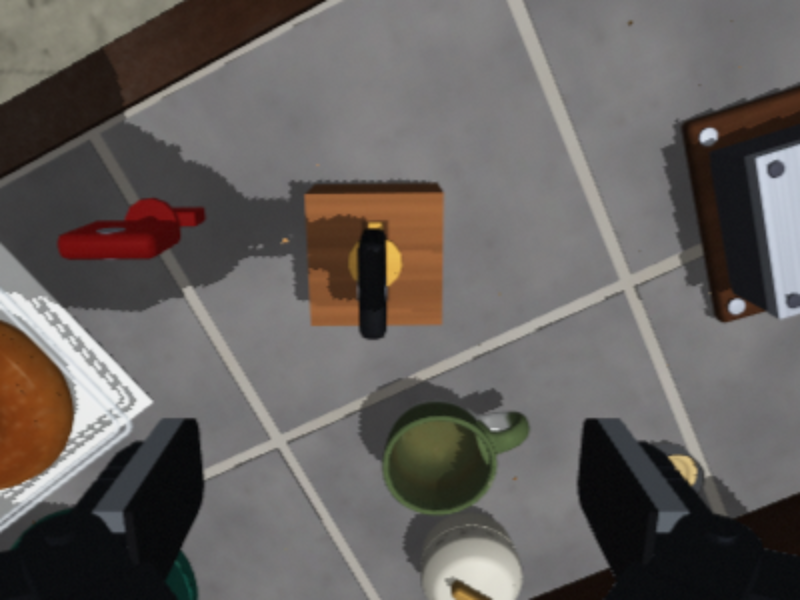

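The black key stands upright in the wooden block at crop (372,280), so that's the one. The red one at (150,240) lies loose on the counter and is left alone. The bow is at (0.4666, -0.281, 0.087) with yaw about 153.7°, which the tool already matches.

Call:
{"api": "play_rows", "payload": {"targets": [{"grip": 0, "linear": [-0.3, -0.9, 0], "delta_rot": [0, 0, 0]}, {"grip": 0, "linear": [-0.3, -0.9, -4], "delta_rot": [0, 0, 0]}, {"grip": 0, "linear": [-0.3, -0.9, -8], "delta_rot": [0, 0, 0]}, {"grip": 0, "linear": [-0.3, -0.9, -11], "delta_rot": [0, 0, 0]}, {"grip": 0, "linear": [-0.3, -0.9, -11], "delta_rot": [0, 0, 0]}, {"grip": 0, "linear": [-0.3, -0.9, -11], "delta_rot": [0, 0, 0]}]}}

```text
time: 5.25
ee_pos: [0.4651, -0.2815, 0.1224]
tcp_rot: [-180.0, 0.0, 153.7]
wrist_force: [0.4, 0.5, 0.7]
opening: 0.0853
grasp_force: 0.0
```

```bash
python3 k.py pics/e.png
```

```text
[-31.2   3.3  -3.6  82.9  -0.   -4.8] [ 0.4657451  -0.28183763  0.12340634] [-1.79986352e+02  1.32267039e-01  1.53661350e+02]
key_bow 0.97 [ 70.1 192.9] [ 0.3996 -0.3678  0.087 ]
key_bow 0.92 [255.1 226.5] [ 0.4657 -0.2814  0.087 ]
key_tip 0.9 [116.5 168.6] [ 0.4    -0.3728  0.012 ]
key_tip 0.67 [256.2 193.9] [ 0.4687 -0.2818  0.012 ]
key_block 0.65 [257.4 184.8] [ 0.4652 -0.2789 -0.    ]
key_bow conf 0.83 3684 [0.02  0.084 0.095]
  rect ((399.9336242675781, -377.247314453125), (43.35049057006836, 13.299912452697754), 65.7762451171875) mean [ 0.39942193 -0.3754501 ] 0.09495241480101149
key_bow conf 0.81 2390 [0.047 0.105 0.108]
  rect ((466.3602294921875, -280.5845031738281), (12.162096977233887, 43.45800018310547), 64.36540985107422) mean [ 0.4650985  -0.28005216] 0.1072400149762493
key_block conf 0.83 7816 [0.023 0.045 0.046]
  rect ((467.14422607421875, -280.99468994140625), (70.0973892211914, 70.79141998291016), 64.1552734375) mean [ 0.46292374 -0.2790494 ] 0.045
```

Call:
{"api": "play_rows", "payload": {"force": 60, "targets": [{"grip": 0, "linear": [0.05, 0.1, -2.5], "delta_rot": [0, 0, 0.005]}, {"grip": 0, "linear": [0.05, 0.1, -4.5], "delta_rot": [0, 0, 0.005]}, {"grip": 0, "linear": [0.05, 0.1, -5.5], "delta_rot": [0, 0, 0.005]}, {"grip": 120, "linear": [0.05, 0.1, -5.5], "delta_rot": [0, 0, 0.005]}, {"grip": 255, "linear": [0.05, 0.1, -5.5], "delta_rot": [0, 0, 0.005]}, {"grip": 255, "linear": [0.05, 0.1, -5.5], "delta_rot": [0, 0, 0.005]}, {"grip": 255, "linear": [0.05, 0.1, -5.5], "delta_rot": [0, 0, 0.005]}, {"grip": 255, "linear": [0.05, 0.1, -5.5], "delta_rot": [0, 0, 0.005]}, {"grip": 255, "linear": [0.05, 0.1, -5.5], "delta_rot": [0, 0, 0.005]}, {"grip": 255, "linear": [0.05, 0.1, -5.5], "delta_rot": [0, 0, 0.005]}]}}

```text
time: 6.55
ee_pos: [0.4661, -0.2807, 0.067]
tcp_rot: [-180.0, 0.1, 153.9]
wrist_force: [-0.6, -0.3, 6.3]
opening: 0.0113
grasp_force: 58.7
```

Call:
{"api": "play_rows", "payload": {"targets": [{"grip": 255, "linear": [0, 0, 0.8], "delta_rot": [0, 0, 0]}, {"grip": 255, "linear": [0, 0, 2], "delta_rot": [0, 0, 0]}, {"grip": 255, "linear": [0, 0, 3.5], "delta_rot": [0, 0, 0]}, {"grip": 255, "linear": [0, 0, 5.5], "delta_rot": [0, 0, 0]}, {"grip": 255, "linear": [0, 0, 8], "delta_rot": [0, 0, 0]}, {"grip": 255, "linear": [0, 0, 11], "delta_rot": [0, 0, 0]}, {"grip": 255, "linear": [0, 0, 13], "delta_rot": [0, 0, 0]}, {"grip": 255, "linear": [1, 4, 13], "delta_rot": [0, 0, 0.05]}, {"grip": 255, "linear": [2, 8, 13], "delta_rot": [0, 0, 0.1]}, {"grip": 255, "linear": [3, 12, 13], "delta_rot": [0, 0, 0.15]}]}}

```text
time: 7.55
ee_pos: [0.496, -0.1594, 0.1978]
tcp_rot: [180.0, 0.1, 162.6]
wrist_force: [0.4, -1.1, -0.5]
opening: 0.0114
grasp_force: 58.4
```

```bash
cat > l.py <<'E'
from h import *
import sys
p=bot.camera('wrist');C=cloud(p);o=bot.get_obs();print(o['ee_pos'],o['tcp_rot'])
for n in('keyway','seat','tin_handle'):
    for r in bot.pinpoint(p,n)[:2]: print(n,round(r['conf'],2),np.round(r['pixel'],1),px2w(p,*r['pixel'],z={'keyway':.06,'seat':.012,'tin_handle':.137}[n]).round(4))
sel=lambda a,b:(C[...,2]>a)&(C[...,2]<b)&(C[...,0]>.45)&(C[...,0]<.66)&(C[...,1]>-.13)&(C[...,1]<.0)
m=sel(.056,.064);q=C[m][:,:2].astype(np.float32)
print('plate',len(q),np.median(C[m][:,2]),cv2.minAreaRect(q*1000))
k=C[sel(.02,.055)]
# slot: rectified top-down view of plate
c=np.array(cv2.minAreaRect(q)[0]); N=300;s=.0004
T=p['world_to_cam'];f=192/np.tan(np.radians(p['fov_y']/2))
a,b=np.meshgrid((np.arange(N)-N/2)*s,(N/2-np.arange(N))*s)
w=np.stack([c[0]+b,c[1]-a,np.full_like(a,.06),np.ones_like(a)],-1)@T.T  # rows: +x up, cols: -y right
mp=np.stack([p['cx']+f*w[...,0]/-w[...,2],p['cy']-f*w[...,1]/-w[...,2]],-1).astype(np.float32)
im=cv2.remap(cv2.cvtColor(p['color'],cv2.COLOR_RGB2BGR),mp,None,cv2.INTER_LINEAR)
D=cv2.remap(C[...,2].astype(np.float32),mp,None,cv2.INTER_NEAREST)
print('centre of view',c)
cv2.imwrite(sys.argv[1],np.hstack([cv2.resize(im,(400,400)),cv2.resize(cv2.cvtColor(p['color'],cv2.COLOR_RGB2BGR),(400,300))[:, :] if 0 else cv2.resize(cv2.copyMakeBorder(cv2.cvtColor(p['color'],cv2.COLOR_RGB2BGR),64,64,0,0,cv2.BORDER_CONSTANT),(400,400))]))
np.savez('/tmp/l.npz',im=im,D=D,c=c)
E
python3 l.py pics/f.png
```

```text
[ 0.49707625 -0.15459477  0.19782792] [1.79865457e+02 6.63711965e-02 1.62952924e+02]
keyway 0.94 [375.5 200.2] [ 0.5464 -0.0591  0.06  ]
seat 0.44 [141.1 174.1] [ 0.4656 -0.2742  0.012 ]
plate 7632 0.05995004592293038 ((546.8864135742188, -60.598384857177734), (84.8792724609375, 85.09102630615234), 81.19574737548828)
centre of view [ 0.54688644 -0.06059838]
```

View pics/f.png

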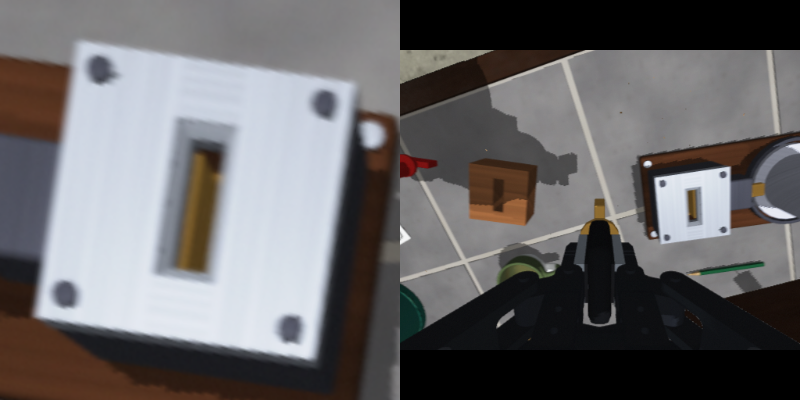

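The wrist view shows the key in the grip, bits down. The lock plate is centred at (0.5469, -0.0606), yaw -8.8°, with the slot exactly in its middle. Now moving over it.

Call:
{"api": "play_rows", "payload": {"targets": [{"grip": 255, "linear": [1.3, 2.5, 0], "delta_rot": [0, 0, 0.05]}, {"grip": 255, "linear": [2.5, 5, 0], "delta_rot": [0, 0, 0.1]}, {"grip": 255, "linear": [3.8, 7.5, 0], "delta_rot": [0, 0, 0.152]}, {"grip": 255, "linear": [4.7, 9.3, 0], "delta_rot": [0, 0, 0.152]}, {"grip": 255, "linear": [5.05, 10.1, 0], "delta_rot": [0, 0, 0.152]}, {"grip": 255, "linear": [5.05, 10.1, -2], "delta_rot": [0, 0, 0.152]}, {"grip": 255, "linear": [5.05, 10.1, -4], "delta_rot": [0, 0, 0.152]}, {"grip": 255, "linear": [5.05, 10.1, -5.5], "delta_rot": [0, 0, 0.152]}, {"grip": 255, "linear": [5.05, 10.1, -5.5], "delta_rot": [0, 0, 0.152]}, {"grip": 255, "linear": [5.05, 10.1, -5.5], "delta_rot": [0, 0, 0.152]}]}}

```text
time: 8.75
ee_pos: [0.5462, -0.0601, 0.1418]
tcp_rot: [-180.0, 0.0, 171.2]
wrist_force: [-0.4, -0.3, 0.0]
opening: 0.0109
grasp_force: 58.6
```

```bash
python3 l.py pics/g.png
python3 - <<'E'
from h import *
p=bot.camera('wrist')
for n,dz in(('key_tip',-.056),('key_bow',.019)):
    for r in bot.pinpoint(p,n)[:2]: print(n,round(r['conf'],2),np.round(r['pixel']),px2w(p,*r['pixel'],z=bot.get_obs()['ee_pos'][2]+dz).round(4))
E
```

```text
[ 0.54650371 -0.05996115  0.14229594] [-1.79998149e+02  5.80136010e-02  1.71202507e+02]
keyway 0.56 [254.2 200.1] [ 0.5455 -0.0601  0.06  ]
seat 0.69 [412.9 185. ] [0.5686 0.0771 0.012 ]
plate 9898 0.059973189771560784 ((546.812744140625, -60.673095703125), (84.43074035644531, 84.2825927734375), 81.30809020996094)
centre of view [ 0.54681265 -0.06067307]
key_tip 0.56 [253. 216.] [ 0.5488 -0.0609  0.086 ]
key_bow 0.6 [254. 282.] [ 0.5508 -0.0601  0.1608]
key_bow 0.26 [415. 185.] [0.5168 0.0102 0.1608]
```

View pics/g.png

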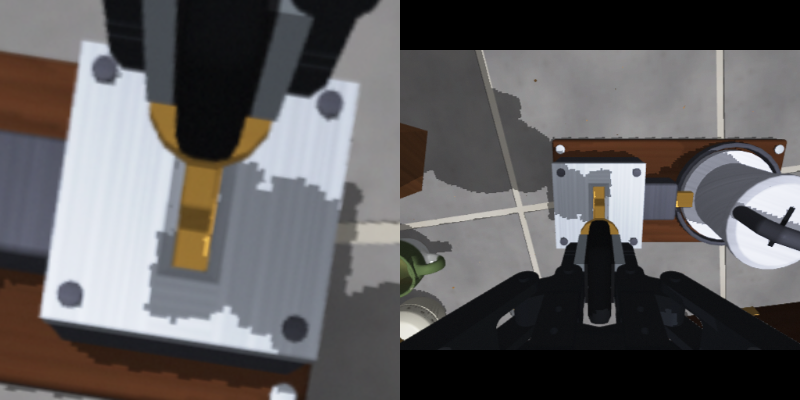

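The key bits line up with the slot in the wrist view (left crop about (195,215) against slot centre (196,200)). Lowering in steps.

Call:
{"api": "play_rows", "payload": {"targets": [{"grip": 255, "linear": [0, -0.05, -1.5], "delta_rot": [0, 0, 0]}, {"grip": 255, "linear": [0, -0.05, -2.5], "delta_rot": [0, 0, 0]}, {"grip": 255, "linear": [0, -0.05, -3], "delta_rot": [0, 0, 0]}, {"grip": 255, "linear": [0, -0.05, -3.5], "delta_rot": [0, 0, 0]}, {"grip": 255, "linear": [0, -0.05, -4], "delta_rot": [0, 0, 0]}, {"grip": 255, "linear": [0, -0.05, -4.4], "delta_rot": [0, 0, 0]}]}}

```text
time: 9.7
ee_pos: [0.5463, -0.0599, 0.0969]
tcp_rot: [-180.0, -0.0, 171.2]
wrist_force: [-0.4, 0.4, 0.2]
opening: 0.0115
grasp_force: 58.6
```

Call:
{"api": "play_rows", "payload": {"targets": [{"grip": 255, "linear": [0, 0, -0.6], "delta_rot": [0, 0, 0]}, {"grip": 255, "linear": [0, 0, -1.1], "delta_rot": [0, 0, 0]}, {"grip": 255, "linear": [0, 0, -1.4], "delta_rot": [0, 0, 0]}, {"grip": 255, "linear": [0, 0, -1.5], "delta_rot": [0, 0, 0]}, {"grip": 255, "linear": [0, 0, -1.5], "delta_rot": [0, 0, 0]}]}}

```text
time: 10.2
ee_pos: [0.5462, -0.0601, 0.0822]
tcp_rot: [-180.0, -0.0, 171.2]
wrist_force: [-0.6, -1.3, -2.1]
opening: 0.0112
grasp_force: 58.5
```

Call:
{"api": "play_rows", "payload": {"targets": [{"grip": 255, "linear": [0, 0, -0.1], "delta_rot": [0, 0, 0]}, {"grip": 255, "linear": [0, 0, -0.2], "delta_rot": [0, 0, 0]}, {"grip": 255, "linear": [0, 0, -0.2], "delta_rot": [0, 0, 0]}]}}

```text
time: 10.5
ee_pos: [0.5463, -0.0601, 0.082]
tcp_rot: [-180.0, 0.1, 171.2]
wrist_force: [-5.5, -1.8, 11.1]
opening: 0.0113
grasp_force: 60.6
```

The key is home: the force went up to 11 N and the height is stopped at 0.082. Turning clockwise now.

Call:
{"api": "play_rows", "payload": {"targets": [{"grip": 255, "linear": [0, 0, 0.05], "delta_rot": [0, 0, -0.08]}, {"grip": 255, "linear": [0, 0, 0.05], "delta_rot": [0, 0, -0.2]}, {"grip": 255, "linear": [0, 0, 0.05], "delta_rot": [0, 0, -0.34]}, {"grip": 255, "linear": [0, 0, 0.05], "delta_rot": [0, 0, -0.48]}, {"grip": 255, "linear": [0, 0, 0.05], "delta_rot": [0, 0, -0.62]}, {"grip": 255, "linear": [0, 0, 0.05], "delta_rot": [0, 0, -0.76]}, {"grip": 255, "linear": [0, 0, 0.05], "delta_rot": [0, 0, -0.9]}, {"grip": 255, "linear": [0, 0, 0.05], "delta_rot": [0, 0, -1.04]}, {"grip": 255, "linear": [0, 0, 0.05], "delta_rot": [0, 0, -1.18]}, {"grip": 255, "linear": [0, 0, 0.05], "delta_rot": [0, 0, -1.3]}]}}

```text
time: 11.5
ee_pos: [0.5472, -0.0598, 0.082]
tcp_rot: [179.9, -0.0, 96.5]
wrist_force: [1.0, 0.8, 4.6]
opening: 0.0113
grasp_force: 59.4
```

```bash
python3 -c "
from h import *
o=bot.get_obs();print(o['torque'],o['tcp_rot'],o['q'].round(1),o['ee_pos'])"
```

```text
[-0.00854459 -0.1349975   0.04219773] [ 1.79853803e+02 -1.80561328e-03  9.64611136e+01] [-6.3  4.6 -6.8 78.4  0.  77.3] [ 0.54716469 -0.05976101  0.08198346]
```

Call:
{"api": "play_rows", "payload": {"targets": [{"grip": 255, "linear": [0, 0, 0], "delta_rot": [0, 0, -0.1]}, {"grip": 255, "linear": [0, 0, 0], "delta_rot": [0, 0, -0.2]}, {"grip": 255, "linear": [0, 0, 0], "delta_rot": [0, 0, -0.27]}, {"grip": 255, "linear": [0, 0, 0], "delta_rot": [0, 0, -0.32]}, {"grip": 255, "linear": [0, 0, 0], "delta_rot": [0, 0, -0.32]}]}}

```text
time: 12.0
ee_pos: [0.5474, -0.0598, 0.082]
tcp_rot: [179.8, -0.0, 78.4]
wrist_force: [2.8, 0.2, 6.0]
opening: 0.0113
grasp_force: 59.7
```

```bash
python3 -c "
from h import *
o=bot.get_obs();print(o['torque'],o['wrist_force'],o['tcp_rot'],o['q'].round(1),o['ee_pos'])"
```

```text
[ 0.01319521 -0.482301    0.41096359] [2.80825248 0.24957777 6.03874266] [ 1.79834442e+02 -4.46169332e-02  7.84366530e+01] [-6.2  4.6 -6.8 78.4  0.  95.3] [ 0.54741161 -0.05975829  0.08199471]
```

The torque rose to 0.41 Nm at 1.6 rad, so it's at the stop. Relaxing, releasing and rising.

Call:
{"api": "play_rows", "payload": {"targets": [{"grip": 255, "linear": [0, 0, 0.05], "delta_rot": [0, 0, 0.03]}, {"grip": 100, "linear": [0, 0, 0.05], "delta_rot": [0, 0, 0.03]}, {"grip": 0, "linear": [0, 0, 0.05], "delta_rot": [0, 0, 0.03]}, {"grip": 0, "linear": [0, 0, 0.05], "delta_rot": [0, 0, 0.03]}, {"grip": 0, "linear": [0, 0, 0.05], "delta_rot": [0, 0, 0.03]}, {"grip": 0, "linear": [0, 0, 2], "delta_rot": [0, 0, 0.03]}, {"grip": 0, "linear": [0, 0, 6], "delta_rot": [0, 0, 0.03]}, {"grip": 0, "linear": [0, 0, 10], "delta_rot": [0, 0, 0.03]}, {"grip": 0, "linear": [0, 0, 15], "delta_rot": [0, 0, 0.03]}, {"grip": 0, "linear": [0, 0, 15], "delta_rot": [0, 0, 0.03]}]}}

```text
time: 13.0
ee_pos: [0.548, -0.0601, 0.2378]
tcp_rot: [179.5, -0.0, 80.1]
wrist_force: [-0.2, 0.4, -0.5]
opening: 0.0852
grasp_force: 0.0
```

Run:
```python
from h import *
p=bot.camera('wrist');C=cloud(p);o=bot.get_obs();print(o['q'].round(1),o['ee_pos'],o['tcp_rot'])
for n,z in(('key_bow',.102),('tin_handle',.137),('tin',.012)):
    for r in bot.pinpoint(p,n)[:2]: print(n,round(r['conf'],2),np.round(r['pixel'],1),px2w(p,*r['pixel'],z=z).round(4))
def rect(zl,zh,c,w):
    m=(C[...,2]>zl)&(C[...,2]<zh)&(abs(C[...,0]-c[0])<w)&(abs(C[...,1]-c[1])<w);q=C[m][:,:2].astype(np.float32)
    if len(q)>9: print(zl,zh,len(q),C[m][:,2].max(),cv2.minAreaRect(q*1000))
rect(.115,.13,(.547,-.06),.04); rect(.138,.15,(.565,.075),.06); rect(.1,.11,(.565,.075),.06); rect(.022,.027,(.565,.075),.07)
cv2.imwrite('pics/h.png',cv2.cvtColor(p['color'],cv2.COLOR_RGB2BGR))
```

```text
[-6.3  4.8 10.2 95.1  0.  93.6] [ 0.54752675 -0.06013395  0.23436827] [ 1.79669066e+02 -2.09589402e-02  8.01418073e+01]
key_bow 0.64 [253.1 183.9] [ 0.5469 -0.0619  0.102 ]
tin 0.63 [251.9  31.6] [0.5699 0.0751 0.012 ]
0.115 0.13 705 0.12374989285754623 ((546.098876953125, -60.63623046875), (44.554691314697266, 11.883305549621582), 80.29029083251953)
0.138 0.15 767 0.14468087531393486 ((559.3350830078125, 61.148155212402344), (30.946563720703125, 11.82927131652832), 62.39283752441406)
0.1 0.11 4111 0.10966595579369232 ((565.1363525390625, 60.51213836669922), (44.168819427490234, 79.03184509277344), 80.31192779541016)
0.022 0.027 2557 0.026899238036304174 ((565.2744750976562, 61.73534393310547), (79.8217544555664, 115.46369171142578), 80.33988952636719)
```

View pics/h.png

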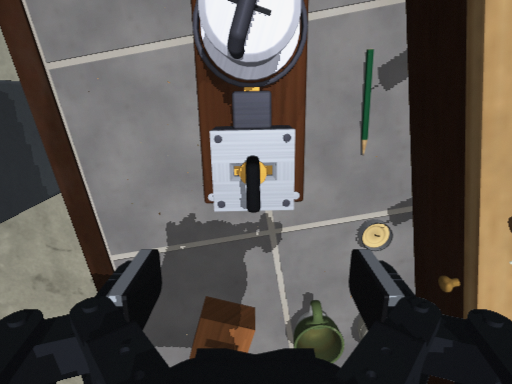

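The key is home in the lock with its bow at yaw 80°, turned about 89° from the slot (image (253,183)). The aluminium tin's handle is at the top, around (245,25), yaw about 62°. Moving over it.

Call:
{"api": "play_rows", "payload": {"targets": [{"grip": 0, "linear": [0.4, 3, 0], "delta_rot": [0, 0, -0.06]}, {"grip": 0, "linear": [0.8, 6, 0], "delta_rot": [0, 0, -0.13]}, {"grip": 0, "linear": [1.3, 9, 0], "delta_rot": [0, 0, -0.2]}, {"grip": 0, "linear": [1.7, 12, 0], "delta_rot": [0, 0, -0.26]}, {"grip": 0, "linear": [2, 13.8, 0], "delta_rot": [0, 0, -0.31]}, {"grip": 0, "linear": [2, 13.8, 0], "delta_rot": [0, 0, -0.31]}, {"grip": 0, "linear": [2, 13.8, 0], "delta_rot": [0, 0, -0.31]}]}}

```text
time: 13.9
ee_pos: [0.5658, 0.078, 0.2294]
tcp_rot: [-179.9, 0.1, 62.5]
wrist_force: [-1.0, -0.3, -0.1]
opening: 0.0852
grasp_force: 0.0
```

```bash
cat > t.py <<'E'
from h import *
import sys
p=bot.camera('wrist');C=cloud(p);o=bot.get_obs();print(o['q'].round(1),o['ee_pos'],o['tcp_rot'])
for n,z in(('tin_handle',.137),('tin',.012)):
    for r in bot.pinpoint(p,n)[:2]: print(n,round(r['conf'],2),np.round(r['pixel'],1),px2w(p,*r['pixel'],z=z).round(4))
def rect(zl,zh,c,w):
    m=(C[...,2]>zl)&(C[...,2]<zh)&(abs(C[...,0]-c[0])<w)&(abs(C[...,1]-c[1])<w);q=C[m][:,:2].astype(np.float32)
    if len(q)>9: print(zl,zh,len(q),C[m][:,2].max(),cv2.minAreaRect(q*1000))
c=(.568,.078);rect(.130,.15,c,.06); rect(.1,.11,c,.06); rect(.022,.027,c,.07)
cv2.imwrite(sys.argv[1],cv2.cvtColor(p['color'],cv2.COLOR_RGB2BGR))
E
python3 t.py pics/i.png
```

```text
[  7.8   8.   13.2  95.3  -0.  125.4] [0.56584746 0.07753838 0.22972738] [-1.79919476e+02  7.21581383e-02  6.24394462e+01]
tin_handle 0.69 [257.7 194.3] [0.5677 0.0787 0.137 ]
tin 0.67 [260.2 163.6] [0.5697 0.0747 0.012 ]
tin 0.56 [ 81.8 102.5] [0.43   0.2228 0.012 ]
0.13 0.15 1465 0.14490149667582305 ((568.4642944335938, 78.42329406738281), (76.91790771484375, 11.975761413574219), 62.312442779541016)
0.1 0.11 4969 0.10966254020116528 ((568.3040161132812, 78.90208435058594), (78.42021942138672, 78.43531799316406), 64.75572967529297)
0.022 0.027 2275 0.026847035718729595 ((574.8521728515625, 92.6033935546875), (83.14838409423828, 115.05733489990234), 65.18436431884766)
```

View pics/i.png

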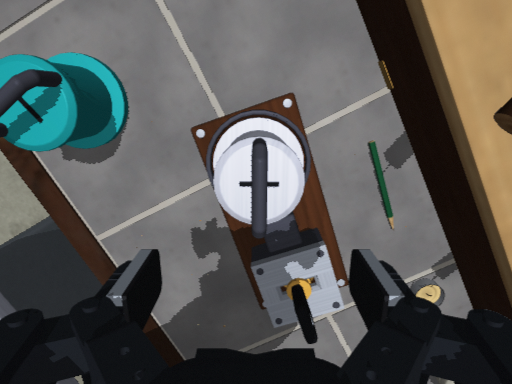

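This is the aluminium tin on the stand, with its handle at (260,188) in the image, i.e. (0.5684, 0.0786) with yaw 62.3°. The turquoise one at (70,100) stays. Descending and gripping.

Call:
{"api": "play_rows", "payload": {"force": 80, "targets": [{"grip": 0, "linear": [0.25, 0.1, -4], "delta_rot": [0, 0, 0]}, {"grip": 0, "linear": [0.25, 0.1, -8], "delta_rot": [0, 0, 0]}, {"grip": 0, "linear": [0.25, 0.1, -10.5], "delta_rot": [0, 0, 0]}, {"grip": 0, "linear": [0.25, 0.1, -11.2], "delta_rot": [0, 0, 0]}, {"grip": 120, "linear": [0.25, 0.1, -11.2], "delta_rot": [0, 0, 0]}, {"grip": 255, "linear": [0.25, 0.1, -11.2], "delta_rot": [0, 0, 0]}, {"grip": 255, "linear": [0.25, 0.1, -11.2], "delta_rot": [0, 0, 0]}, {"grip": 255, "linear": [0.25, 0.1, -11.2], "delta_rot": [0, 0, 0]}, {"grip": 255, "linear": [0.25, 0.1, -11.2], "delta_rot": [0, 0, 0]}, {"grip": 255, "linear": [0.25, 0.1, -11.2], "delta_rot": [0, 0, 0]}]}}

```text
time: 15.05
ee_pos: [0.5694, 0.079, 0.1197]
tcp_rot: [179.9, -0.0, 62.4]
wrist_force: [1.1, -0.9, 3.2]
opening: 0.0093
grasp_force: 78.0
```

Call:
{"api": "play_rows", "payload": {"targets": [{"grip": 255, "linear": [0, 0, 0.3], "delta_rot": [0, 0, 0]}, {"grip": 255, "linear": [0, 0, 0.8], "delta_rot": [0, 0, 0]}, {"grip": 255, "linear": [0, 0, 1.5], "delta_rot": [0, 0, 0]}, {"grip": 255, "linear": [0, 0, 2.3], "delta_rot": [0, 0, 0]}, {"grip": 255, "linear": [0, 0, 3.2], "delta_rot": [0, 0, 0]}, {"grip": 255, "linear": [0, 0, 4.2], "delta_rot": [0, 0, 0]}, {"grip": 255, "linear": [0, 0, 5], "delta_rot": [0, 0, 0]}, {"grip": 255, "linear": [0, 0, 5], "delta_rot": [0, 0, 0]}]}}

```text
time: 15.85
ee_pos: [0.5694, 0.0791, 0.1705]
tcp_rot: [179.9, -0.1, 62.4]
wrist_force: [-0.5, -0.2, -3.5]
opening: 0.0096
grasp_force: 78.1
```

Call:
{"api": "play_rows", "payload": {"targets": [{"grip": 255, "linear": [0.2, 1.2, 0], "delta_rot": [0, 0, 0]}, {"grip": 255, "linear": [0.5, 3, 0], "delta_rot": [0, 0, 0]}, {"grip": 255, "linear": [0.8, 5.2, 0], "delta_rot": [0, 0, 0]}, {"grip": 255, "linear": [1.2, 7.6, 0], "delta_rot": [0, 0, 0]}, {"grip": 255, "linear": [1.5, 9.8, 0], "delta_rot": [0, 0, 0]}, {"grip": 255, "linear": [1.8, 11.5, 0], "delta_rot": [0, 0, 0]}, {"grip": 255, "linear": [1.9, 12.4, 0], "delta_rot": [0, 0, 0]}, {"grip": 255, "linear": [1.9, 12.5, 0], "delta_rot": [0, 0, 0]}, {"grip": 255, "linear": [1.9, 12.5, 0], "delta_rot": [0, 0, 0]}]}}

```text
time: 16.75
ee_pos: [0.5877, 0.2039, 0.1686]
tcp_rot: [-180.0, 0.0, 62.4]
wrist_force: [-0.8, -1.6, -4.1]
opening: 0.0093
grasp_force: 78.1
```

Run:
```python
from h import *
p=bot.camera('side');print(bot.get_obs()['ee_pos'],bot.get_obs()['tcp_rot'])
cv2.imwrite('pics/j.png',cv2.resize(cv2.cvtColor(p['color'],cv2.COLOR_RGB2BGR)[90:270,140:380],(800,600)))
```

```text
[0.58771643 0.20354432 0.16874576] [1.79999791e+02 2.37557678e-02 6.23629610e+01]
```

View pics/j.png

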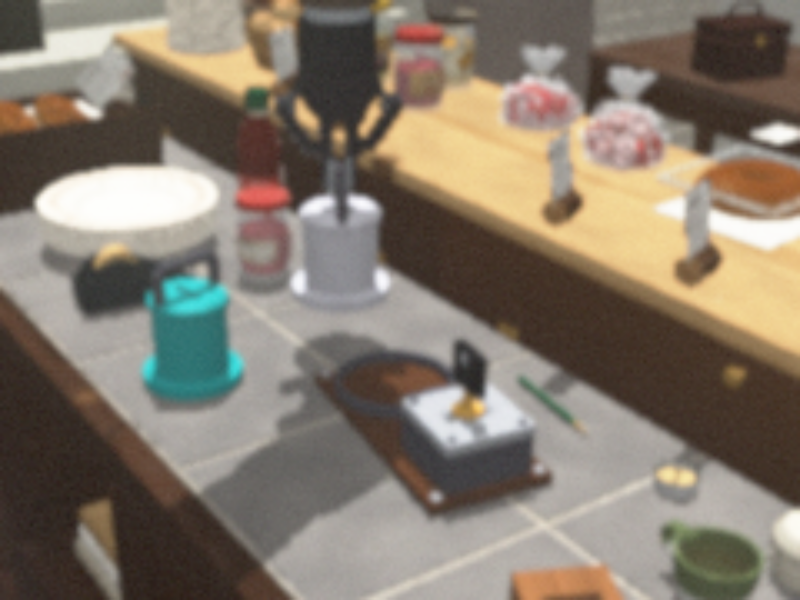

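The tin is hanging upright at crop (340,250), clear of the stand, and the key is in the lock at (468,380). Lowering gently.

Call:
{"api": "play_rows", "payload": {"targets": [{"grip": 255, "linear": [0, 0, -1.5], "delta_rot": [0, 0, 0]}, {"grip": 255, "linear": [0, 0, -3.2], "delta_rot": [0, 0, 0]}, {"grip": 255, "linear": [0, 0, -4.6], "delta_rot": [0, 0, 0]}, {"grip": 255, "linear": [0, 0, -5.3], "delta_rot": [0, 0, 0]}, {"grip": 255, "linear": [0, 0, -5.6], "delta_rot": [0, 0, 0]}, {"grip": 255, "linear": [0, 0, -5.8], "delta_rot": [0, 0, 0]}, {"grip": 255, "linear": [0, 0, -5.9], "delta_rot": [0, 0, 0]}]}}

```text
time: 17.5
ee_pos: [0.5881, 0.2041, 0.1103]
tcp_rot: [180.0, -0.0, 62.4]
wrist_force: [-0.3, 0.8, -3.9]
opening: 0.0094
grasp_force: 78.0
```

Call:
{"api": "play_rows", "payload": {"targets": [{"grip": 255, "linear": [0, 0, -0.1], "delta_rot": [0, 0, 0]}, {"grip": 255, "linear": [0, 0, -0.2], "delta_rot": [0, 0, 0]}, {"grip": 255, "linear": [0, 0, -0.25], "delta_rot": [0, 0, 0]}, {"grip": 255, "linear": [0, 0, -0.25], "delta_rot": [0, 0, 0]}]}}

```text
time: 17.9
ee_pos: [0.5881, 0.2041, 0.1078]
tcp_rot: [180.0, -0.0, 62.4]
wrist_force: [1.6, -0.5, -0.6]
opening: 0.0093
grasp_force: 78.5
```

Call:
{"api": "play_rows", "payload": {"targets": [{"grip": 255, "linear": [0, 0, -0.05], "delta_rot": [0, 0, 0]}, {"grip": 255, "linear": [0, 0, -0.1], "delta_rot": [0, 0, 0]}, {"grip": 255, "linear": [0, 0, -0.1], "delta_rot": [0, 0, 0]}]}}

```text
time: 18.2
ee_pos: [0.5884, 0.204, 0.1077]
tcp_rot: [179.9, -0.1, 62.4]
wrist_force: [0.2, -1.3, 5.8]
opening: 0.0093
grasp_force: 79.3
```

The tin is resting on the counter. Releasing and rising.

Call:
{"api": "play_rows", "payload": {"targets": [{"grip": 150, "linear": [0, 0, 0], "delta_rot": [0, 0, 0]}, {"grip": 0, "linear": [0, 0, 0], "delta_rot": [0, 0, 0]}, {"grip": 0, "linear": [0, 0, 0], "delta_rot": [0, 0, 0]}, {"grip": 0, "linear": [0, 0, 0], "delta_rot": [0, 0, 0]}, {"grip": 0, "linear": [0, 0, 0], "delta_rot": [0, 0, 0]}, {"grip": 0, "linear": [0, 0, 2], "delta_rot": [0, 0, 0]}, {"grip": 0, "linear": [0, 0, 5], "delta_rot": [0, 0, 0]}, {"grip": 0, "linear": [0, 0, 9], "delta_rot": [0, 0, 0]}, {"grip": 0, "linear": [0, 0, 12], "delta_rot": [0, 0, 0]}, {"grip": 0, "linear": [0, 0, 12], "delta_rot": [0, 0, 0]}]}}

```text
time: 19.2
ee_pos: [0.589, 0.2045, 0.2313]
tcp_rot: [179.7, -0.3, 62.4]
wrist_force: [0.2, 0.0, 0.6]
opening: 0.0855
grasp_force: 0.0
```

Run:
```python
from h import *
p=bot.camera('wrist');C=cloud(p);o=bot.get_obs();print(o['ee_pos'],o['opening'],o['wrist_force'])
def rect(C,zl,zh,c,w):
    m=(C[...,2]>zl)&(C[...,2]<zh)&(abs(C[...,0]-c[0])<w)&(abs(C[...,1]-c[1])<w);q=C[m][:,:2].astype(np.float32)
    if len(q)>9: print(zl,zh,len(q),C[m][:,2].max().round(4),cv2.minAreaRect(q*1000))
rect(C,.115,.14,(.588,.204),.06);rect(C,.088,.098,(.588,.204),.06)
s=bot.camera('side');D=cloud(s)
rect(D,.08,.14,(.547,-.06),.035)
t=cloud(bot.camera('top'));rect(t,.085,.14,(.547,-.06),.035)
cv2.imwrite('pics/k.png',np.hstack([cv2.resize(cv2.cvtColor(x,cv2.COLOR_RGB2BGR),(400,300)) for x in(p['color'],s['color'][90:270,140:380])]))
```

```text
[0.58862912 0.20433894 0.22862136] 0.08504625877623709 [-0.14670527 -0.60784874 -0.96161827]
0.115 0.14 1285 0.133 ((587.7206420898438, 203.7377166748047), (76.69554901123047, 11.466009140014648), 62.03541946411133)
0.088 0.098 4544 0.0979 ((586.97216796875, 203.96420288085938), (78.51844787597656, 78.65511322021484), 64.47224426269531)
0.08 0.14 147 0.1249 ((544.240478515625, -61.39662170410156), (45.83926773071289, 12.42554759979248), 82.15805053710938)
0.085 0.14 69 0.1284 ((547.1564331054688, -61.16905975341797), (42.93974304199219, 12.531949043273926), 84.58711242675781)
```

View pics/k.png

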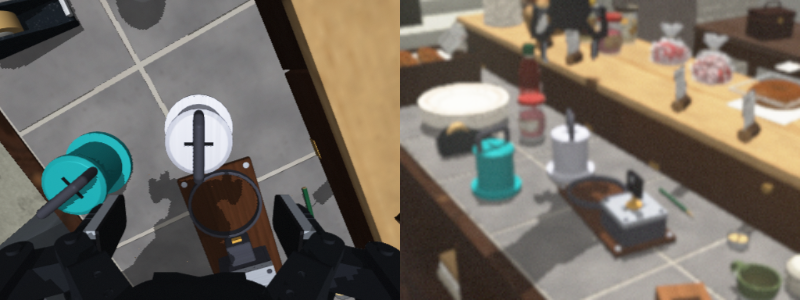

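The tin stands upright on the counter at (200,140) in the wrist view, about 17 mm clear of the base. The key is home and turned in the lock, and the bystanders haven't moved.

```bash
python3 -c "
from workcell import bot
print(bot.job_done())"
```

```text
the job is handed in; nothing more can be done
None
```

The job is handed in at about 19 s: the key is fully home and turned clockwise to the stop, and the tin stands upright on the counter about 17 mm beyond the stand's end.

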